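# Latch the offcut case and lift the last sharp offcut with tongs

### The job

The offcut case is full: first swing its turnbutton fully across onto the closed lid so that the lid is secured. Then clear the one sharp piece of metal track that did not fit in: it must not be touched with the robot's fingers, so pick up the sprung tongs, close their jaws on the piece and lift it at least 12 cm clear of the table, touching nothing else. Finish while holding it there still in the tongs, with the lid still latched and the bottle, tape roll and carton left where they stand.

Things in the scene. Friction and masses are not known exactly. Their poses are not given: they have to be found in the camera images.
- case: Grey plastic offcut case, fixed to the table, body 200 (x) x 240 (y) x 85 mm high, closed by a flat grey lid whose top is at 95 mm. Along its whole front (-x side) runs a solid ledge 44 mm deep (case x from -144 to -100 mm), top at 95 mm, level with the lid. Origin: centre of the 200 x 240 body's underside, on the table; z up.
- lid (a joint): Hinge of the case's lid, along its rear (+x) edge; 0 = shut (it starts shut and stays shut by its 350 g weight), grows as the front edge rises. A round black knob (26 mm wide, 22 mm tall) stands on the lid at case x = -65 mm, y = +55 mm.
- button (a joint): Turnbutton bar on the ledge, turning about the vertical axis at pivot. 0 = long end points to the case's -y, along the ledge (lid free); grows counter-clockwise seen from above; 1.57 (end stop) = long end points to the case's +x, across the lid (secured). Starts between 0 and 0.5, stays where left, takes 0.05 N m to turn (1 N at its end): closed fingers can push it sideways.
- pivot (a point): Point on the turnbutton's pivot axis, on top of the ledge (95 mm up), at case x = -122, y = -50 mm; axes parallel to the case's.
- button_end (a point): Centre of the upper edge of the turnbutton's long end; moves with the bar. The turnbutton is a bare aluminium bar 75 mm long, 18 mm wide, 16 mm thick (underside 97 mm, top 113 mm above the table), lying flat; its long end is 63 mm from the pivot axis, the short end 12 mm the other way.
- tongs: Spring steel tongs lying on the table, 226 mm long, 26 mm high, 80 g, jaws opening sideways. Origin: underside, on the midline, middle of the grip zone; x along the midline to the jaws, z up. Round pivot at x = -95 mm, wire loop behind it. Squeeze the arms' flat outer faces (x -45 to +45 mm) along y at x = 0: they are 55 mm apart at rest there. Arms move symmetrically about the midline.
- tongs_left: The tongs' arm on the +y side of the midline, 4 mm thick strip 26 mm high with a black rubber jaw (44 mm long, from x = +61 to +105 mm of the tongs frame). Origin at the tongs' pivot.
- tongs_right: The tongs' arm on the -y side, mirror image. Origin at the tongs' pivot.
- tongs_jaws (a point): Midway between the jaws, 83 mm ahead of the tongs' origin, 13 mm up. Jaw gap here: 62 mm at rest; 45 mm with 46 mm over the outer faces at tongs x = 0 (these faces then parallel); 26 mm with 36 mm there (jaws then parallel). The spring pushes each arm out with 7 N (open) to 13 N (closed on 26 mm) at x = 0, enough to carry the half-squeezed tongs between the fingers.
- offcut: The sharp offcut: a short bare U of galvanised steel track, open side up, 52 mm long (its x), 26 mm wide (its y), 32 mm high, 2 mm walls, about 35 g. Origin: centre of its underside, on the table; z up. Its x axis points roughly away from the robot (within 0.4 rad). The jaws close on its two upright walls, along its y.
- bottle: Bystander: white bottle, 60 mm diameter, 150 mm tall, standing; origin under its centre. Leave it.
- tape: Bystander: roll of tape, 100 mm outer diameter, 48 mm high, lying flat; origin under its centre. Leave it.
- carton: Bystander: cardboard carton 70 x 110 x 50 mm; origin under its centre. Leave it.

How it is judged (in metres and radians):
On the way, in this order (a step that is already met when the one before it is completed fails the run):
1. the turnbutton is turned across the shut lid (value of joint button above 1.35 rad and value of joint lid below 0.03 rad), for 0.2 s.
2. the offcut is clamped between both jaws of the tongs, which the fingers hold, and lifted off the table (contact force between each of tongs_left, tongs_right and offcut above 1 N and contact force between the fingers and tongs above 2 N and height (world z) of offcut above 0.03 m), for 0.2 s.
At the end, for the whole second after the job is handed in: Offcut still (<0.05 m/s), over 100 mm above the table, pressed over 1 N by each jaw; tongs gripped by the fingers (over 2 N); offcut and tongs clear of case and bystanders; turnbutton beyond 1.35 rad, lid shut (below 0.03 rad) (all of step 1 and contact force between each of tongs_left, tongs_right and offcut above 1 N and contact force between the fingers and tongs above 2 N and height (world z) of offcut above 0.1 m and linear speed of offcut below 0.05 m/s and contact force between each of offcut, tongs and case below 0.1 N and contact force between each of offcut, tongs and bottle below 0.1 N and contact force between each of offcut, tongs and tape below 0.1 N and contact force between each of offcut, tongs and carton below 0.1 N); the arm keeps its last pose, push and grip.
It fails at once if the robot touches the sharp offcut itself (contact force between any of the fingers, the arm and offcut above 0.3 N).
It fails at once if a bystander is displaced by more than 30 mm (distance of any of bottle, tape, carton from where it was at the start of the episode above 0.03 m).
It also fails if it takes over 61 s, if anything falls off the work surface, if the arm or the gripper's body presses on something with over 40 N, if the wrist force passes 120 N, or if a joint passes its speed limit or range.

### The arm

A 6-joint arm with a two-finger parallel gripper is mounted at the origin on the work surface. World frame = base frame: x ahead of the robot, y to its left, z up, the work surface at z = 0. Lengths are in mm, angles in rad, forces in N, time in s.
With the tool pointing down it reaches from about 275 to 975 mm from the base axis. Payload 8.4 kg.
Tool frame: the origin (TCP) lies between the finger pads; the fingertips stand env.tcp_to_tips ahead of it and the grasp point (between the pads) lies 11 mm behind it (env.tcp_to_tips is the distance from the TCP to the fingertips, in mm); z points along the fingers, y is the line along which they close (so a half turn about z gives the same grasp; the last joint's range is limited). The gripper opens to 92 mm and grips with 3 to 60 N. Pads are 20 mm wide; open, the fingers measure 128 mm over their backs; the gripper's body (75 mm by 189 mm) begins 69 mm behind the grasp point.
Start: joints at [1.209, 0.353, 1.633, -0, 1.155, -0.002], TCP at [220.053, 584.982, 222.583] pointing down, gripper open.
Joint ranges: [-2.63, 2.63], [-0.92, 2.1], [0.06, 2.66], [-1.3, 4.44], [0, 2.69], [-3.02, 3.02]. Speed limits (rad/s): [2.22, 2.22, 2.79, 3.14, 3.14, 3.14].

### API

Orientations are given as a 3x3 rotation matrix whose columns are the frame's x, y, z axes.
In Python, from bench import env gives the robot as it stands.
- The arm moves only by the tool servo_tool, never from a script. Its argument "steps" is a list of rows, each a list of 3 entries, a list of its own where there are three numbers: the turn, a rotation vector about the tool's x, y, z in fractions of the full range, 1 being pi rad, then the shift along the tool's x, y, z in fractions of the full range, 1 being 0.75 m, then the closure, from -1 (fully open) to 1 (shut). A call has 1 to 8 rows; each row is the pose to reach, as a shift and turn from the pose commanded when the call began, along the tool's axes at that moment; what a row does not reach only later rows make up. A row lasts 1/8 s, in which the tool goes at most 62.5 mm and 10.7 degrees, less where a joint would pass 70% of its speed; a pose out of reach is approached as far as the arm can. No shift or turn number may pass 1 either way. A call with a gripper value outside its range is refused whole. The fingers move at their own pace and stop on an object; "squeeze" is the grip in N (left out, the last holds). Time passes only in rows, so rows that repeat a pose let the fingers close. It gives the time, the measured TCP pose, the force, the opening and the grip force at its end, in the units of the state.
- env.get_state(): the state, without advancing time (a new reading comes with each control period).
- env.get_image(name): name is "side" or "top" or "wrist"; returns a dict with "color" (420x560x3 uint8, red, green, blue), "fx", "fy", "cx", "cy" (pixels), "extrinsics" (4x4, takes a point from camera to world coordinates). Camera axes: x right, y down, z forward; pixel columns grow to the right and rows downward; lengths in mm; the calibration is good to about 2 mm. A picture is of the moment at which its call begins. There is no depth.
- env.sign_off(): hands the job in; it is judged then, once.
The state is a dict: "clock": time; "joints": joint angles; "joint_vel": joint speeds; "tau": joint torques, N m; "tool_pos": TCP position; "tool_rot": TCP orientation; "wrist_force": force on the tool from outside, world axes, zero at the start; "wrist_torque": the same for the moment, N m; "grip_width": finger opening in mm; "grasp_force": force on a finger pad.
Only numpy, scipy, OpenCV 4.12 (cv2) and the standard library are available. Lean on these libraries where they do the work, as an engineer would, in place of code of your own. Each camera call takes 0.05 s, during which the arm holds its last target. There are 200 camera calls.

## Working session

There is one attempt and no reset: what is moved stays moved. The work goes in short steps, Python scripts to look and compute and a tool call to move; the robot and the scene stay as the last step left them, time stands still between calls to the robot, and variables do not carry over. Pictures are saved under pics/ and viewed, at most 12 in all, crops included, and the job is handed in when it is done.

Besides the shell and the picture viewer there is one more tool, called by a JSON object that holds its "fn" and its "kwargs", one argument or row to a line. servo_tool: Moves the arm, as the interface text tells. Its arguments: {"type":"object","properties":{"steps":{"type":"array","items":{"type":"array"}},"squeeze":{"type":"number"}},"required":["steps"]}

```bash
mkdir -p pics; ls; python3 - <<'E'
from bench import env
import cv2,pickle
s=env.get_state()
print(s, env.tcp_to_tips)
d={}
for n in("top","side"):
    im=env.get_image(n); d[n]=im
    cv2.imwrite(f"pics/{n}0.png",cv2.resize(im["color"][:,:,::-1],(784,588),interpolation=cv2.INTER_CUBIC))
    print(n,im["fx"],im["fy"],im["cx"],im["cy"],im["extrinsics"])
pickle.dump(d,open("im0.pkl","wb"))
E
```

```text
pics
{'clock': 0.0, 'joints': array([ 1.20858470e+00,  3.53640952e-01,  1.63412181e+00, -9.36011498e-06,
        1.15519068e+00, -2.43278018e-03]), 'joint_vel': array([ 0.00086118, -0.00057068,  0.00095386, -0.00092711,  0.00252503,
       -0.00123927]), 'tau': array([ 1.86998994e-03, -5.93831170e+01, -3.34219015e+01,  6.98053138e-02,
        2.31792469e-02, -9.67638130e-05]), 'tool_pos': array([219.89499112, 584.52984228, 221.87345381]), 'tool_rot': array([[-9.35976040e-01,  3.52063386e-01, -4.74174978e-04],
       [ 3.52063705e-01,  9.35975171e-01, -1.27551936e-03],
       [-5.24765911e-06, -1.36079536e-03, -9.99999074e-01]]), 'wrist_force': array([-0.20261268, -0.23612973, -0.83948336]), 'wrist_torque': array([-0.01991677, -0.06900895,  0.02932979]), 'grasp_force': 0.0, 'grip_width': 91.71488141588807} 8.0
top 503.17676031103207 503.17676031103207 278.3886905895276 202.92582444974477 [[-1.27226399e-02 -9.85612512e-01  1.68541127e-01  4.16818333e+02]
 [-9.99799131e-01  1.51496401e-02  1.31219636e-02 -7.56699600e+00]
 [-1.54865090e-02 -1.68340327e-01 -9.85607276e-01  1.20090345e+03]
 [ 0.00000000e+00  0.00000000e+00  0.00000000e+00  1.00000000e+00]]
side 467.9119422514673 467.9119422514673 280.0037303576655 203.72233965027374 [[-9.96818417e-01 -1.60771541e-02  7.80677159e-02  5.16702616e+02]
 [-7.61994035e-02  4.79535760e-01 -8.74207702e-01  9.87502552e+02]
 [-2.33814895e-02 -8.77375051e-01 -4.79235147e-01  6.39445090e+02]
 [ 0.00000000e+00  0.00000000e+00  0.00000000e+00  1.00000000e+00]]
```

View pics/top0.png

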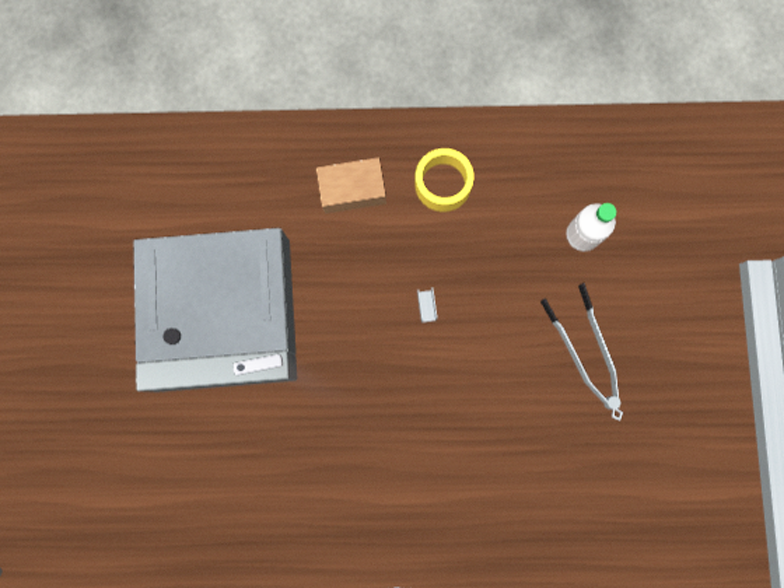

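View pics/side0.png

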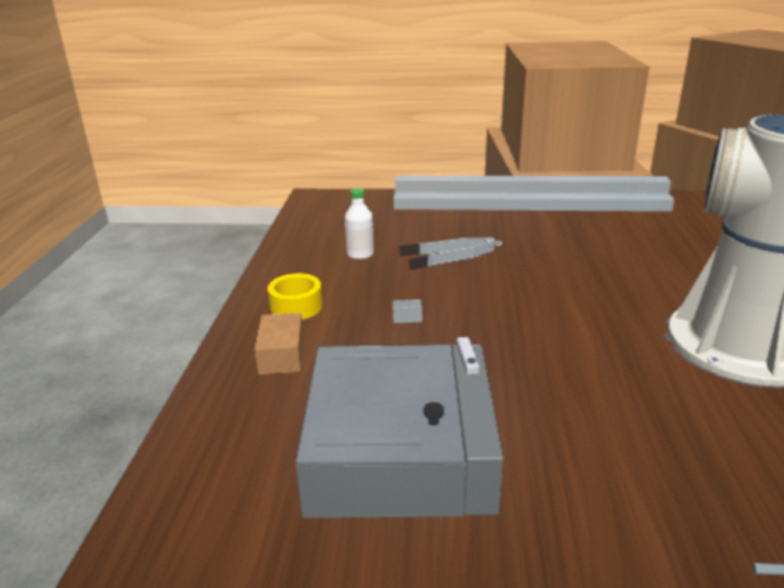

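The top view shows the case with its knob at (172,336), pivot dot at (240,367) and bar end at (282,359). It also shows the offcut at (428,305), the tongs pivot at (614,403) and jaws at (548,310) and (585,296), with the bystanders above. The side view shows the same things from +y: bar (467,355), offcut (407,311), jaws (409,250) and (418,262), tongs pivot (492,243).

```bash
cat > h.py <<'E'
import numpy as np, cv2
def ray(im,uv):
    E=im["extrinsics"]; d=np.array([(uv[0]-im["cx"])/im["fx"],(uv[1]-im["cy"])/im["fy"],1.])
    d=E[:3,:3]@d; return E[:3,3],d/np.linalg.norm(d)
def plane(im,uv,z):
    o,d=ray(im,uv); return o+d*(z-o[2])/d[2]
def tri(a,ua,b,ub):
    o1,d1=ray(a,ua);o2,d2=ray(b,ub)
    s=np.linalg.lstsq(np.c_[d1,-d2],o2-o1,rcond=None)[0]
    p,q=o1+s[0]*d1,o2+s[1]*d2
    return (p+q)/2,np.linalg.norm(p-q)
def proj(im,p):
    E=im["extrinsics"]; c=E[:3,:3].T@(np.asarray(p)-E[:3,3]); return np.array([im["fx"]*c[0]/c[2]+im["cx"],im["fy"]*c[1]/c[2]+im["cy"]])
def blobs(im,cond,box=None,amin=6):
    m=cond(im["color"].astype(int)).astype(np.uint8)
    if box is not None:
        k=np.zeros_like(m);x0,y0,x1,y1=box;k[y0:y1,x0:x1]=1;m*=k
    n,l,st,c=cv2.connectedComponentsWithStats(m)
    return [(st[i,4],c[i].round(2),cv2.minAreaRect(np.argwhere(l==i)[:,::-1].astype(np.float32))) for i in range(1,n) if st[i,4]>=amin],l
E
cat > m.py <<'E'
import pickle; from h import *
d=pickle.load(open("im0.pkl","rb")); np.set_printoptions(precision=1,suppress=True)
dark=lambda c:c.max(2)<45
lite=lambda c:(c.min(2)>150)
grey=lambda c:(np.abs(c[:,:,0]-c[:,:,2])<35)&(c[:,:,2]>c[:,:,0]-10)&(c.min(2)>85)
S=lambda a:[int(v/1.4) for v in a]
for n,nm,cond,box in [("top","knob",dark,(150,320,195,350)),("top","pivdot",lambda c:c.max(2)<110,(232,360,250,374)),("top","bar",lite,(225,350,290,380)),
 ("top","jaws",dark,(535,275,600,325)),("top","tpiv",grey,(606,394,624,412)),("top","offcut",grey,(410,280,445,330)),
 ("side","knob",dark,(415,395,450,430)),("side","bar",lite,(450,330,485,380)),("side","jaws",dark,(390,235,430,272)),("side","offcut",grey,(385,290,430,330)),("side","tpiv",grey,(484,235,510,252))]:
    b,l=blobs(d[n],cond,S(box))
    for a,c,r in b: print(n,nm,a,c,cv2.boxPoints(r).round(1).tolist())
E
python3 m.py
python3 - <<'E'
import pickle,cv2,numpy as np
d=pickle.load(open("im0.pkl","rb"))
def crop(n,x0,y0,x1,y1,k=8): return cv2.resize(d[n]["color"][y0:y1,x0:x1,::-1],None,fx=k,fy=k,interpolation=cv2.INTER_CUBIC)
a=np.zeros((600,800,3),np.uint8)
for (y,x),c in [((0,0),crop("top",155,250,215,280,6)),((0,400),crop("top",290,200,320,235)),((300,0),crop("side",320,235,350,270)),((300,300),crop("side",275,160,365,235,5))]:
    a[y:y+c.shape[0],x:x+c.shape[1]]=c[:600-y,:800-x]
cv2.imwrite("pics/c0.png",a)
E
```

```text
top bar 865 [182.  260.4] [[160.0, 250.0], [205.0, 250.0], [205.0, 270.0], [160.0, 270.0]]
top jaws 44 [417.1 211.9] [[413.3999938964844, 204.1999969482422], [415.5, 203.5], [420.8999938964844, 219.6999969482422], [418.79998779296875, 220.39999389648438]]
top jaws 35 [391.1 221.8] [[386.1000061035156, 215.5], [388.0, 214.39999389648438], [396.29998779296875, 228.1999969482422], [394.3999938964844, 229.39999389648438]]
top tpiv 104 [437.5 287. ] [[432.0, 281.0], [442.0, 281.0], [442.0, 293.0], [432.0, 293.0]]
top offcut 241 [304.9 218.3] [[297.8999938964844, 208.39999389648438], [308.79998779296875, 206.89999389648438], [311.8999938964844, 228.3000030517578], [301.0, 229.89999389648438]]
side bar 218 [334.4 253.5] [[326.20001220703125, 241.3000030517578], [335.3999938964844, 238.39999389648438], [343.6000061035156, 265.20001220703125], [334.29998779296875, 268.0]]
side offcut 297 [290.6 221.8] [[281.0, 214.0], [300.0, 214.0], [300.0, 229.0], [281.0, 229.0]]
side tpiv 89 [349.3 174.1] [[345.0, 170.0], [357.0, 170.0], [357.0, 179.0], [345.0, 179.0]]
```

View pics/c0.png

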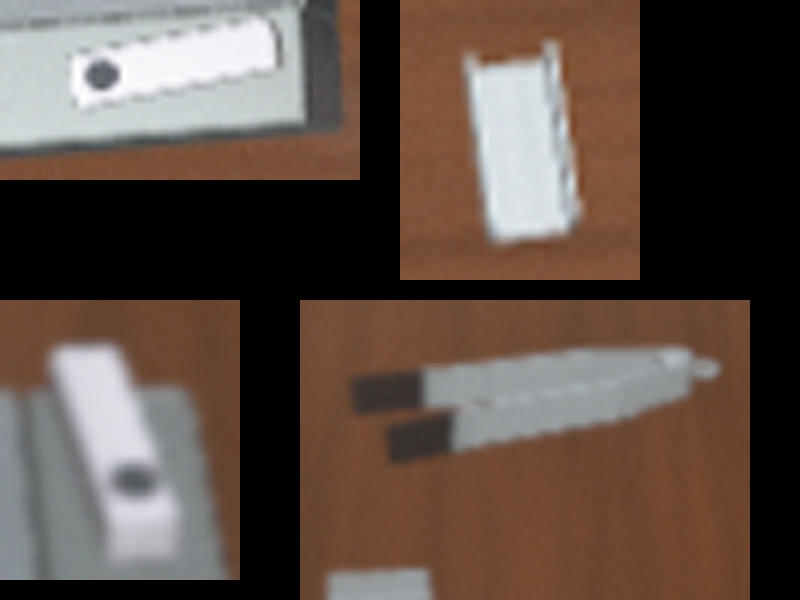

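The crop shows the pivot dot and far end of the bar in both views. The offcut's two wall rims are visible, and both rubber jaws with their top edges. I'll use these pixels to triangulate.

```bash
cat > t.py <<'E'
import pickle; from h import *
d=pickle.load(open("im0.pkl","rb")); np.set_printoptions(precision=1,suppress=True)
T,S=d["top"],d["side"]
c=lambda x,y,ox,oy,k,px,py:np.array([ox+(x-px+.5)/k-.5,oy+(y-py+.5)/k-.5])
A=lambda x,y:c(x,y,155,250,6,0,0); B=lambda x,y:c(x,y,290,200,8,400,0)
C=lambda x,y:c(x,y,320,235,8,0,300); D=lambda x,y:c(x,y,275,160,5,300,300)
pts=dict(pivot=(A(101,75),C(133,481)),bend=(A(277,42),C(85,348)),jawL=(np.array([391.1,221.5]),D(420,418)),jawR=(np.array([417.1,211.5]),D(386,374)),tpiv=(np.array([437.5,287]),D(672,357)))
for k,(a,b) in pts.items():
    p,e=tri(T,a,S,b); print(k,p,round(e,1))
for z in(113,): print("on z113 pivot",plane(T,pts["pivot"][0],z),"bend",plane(T,pts["bend"][0],z))
for k in("jawL","jawR","tpiv"): print(k,"z26",plane(T,pts[k][0],26),plane(S,pts[k][1],26))
print("off rim z32",[plane(T,B(*q),32).round(1) for q in((468,55),(551,43),(577,216),(493,241))])
print("offcut side top rims z32",[plane(S,((x-.5)+0,y),32).round(1) for x,y in((281,214),(300,214))])
cu=lambda U,V:((U+.5)/1.4-.5,(V+.5)/1.4-.5)
print("case lid corners z95",[plane(T,cu(*q),95).round(1) for q in((134,240),(281,229),(288,352),(136,363),(289,379),(137,390))])
print("knob",plane(T,cu(172,336),117))
print("bottle cap z150",plane(T,cu(607,212),150),"tape z48",plane(T,cu(444,179),48),"carton z50",[plane(T,cu(*q),50) for q in((317,167),(380,158),(386,196),(323,207))])
E
python3 t.py
```

```text
pivot [477.2 239.2 113.5] 0.6
bend [487.9 176.5 110.6] 0.3
jawL [ 570.  -255.4   28.2] 1.7
jawR [ 593.2 -317.6   27.4] 2.3
tpiv [ 417.2 -354.8   24. ] 1.1
on z113 pivot [476.9 239.4 113. ] bend [487.9 176.1 113. ]
jawL z26 [ 569.5 -255.8   26. ] [ 571.1 -260.1   26. ]
jawR z26 [ 592.3 -317.9   26. ] [ 594.6 -321.    26. ]
tpiv z26 [ 416.6 -354.2   26. ] [ 418.  -350.5   26. ]
off rim z32 [array([607.6, -38.2,  32. ]), array([610.8, -62.7,  32. ]), array([559.5, -69.1,  32. ]), array([552.5, -44.4,  32. ])]
offcut side top rims z32 [array([610.1, -65. ,  32. ]), array([560.7, -66.7,  32. ])]
case lid corners z95 [array([685.1, 420.7,  95. ]), array([699.4, 182.3,  95. ]), array([500.5, 168.6,  95. ]), array([486.6, 407.9,  95. ]), array([458.4, 166.6,  95. ]), array([444.6, 404.3,  95. ])]
knob [526.1 345.5 117. ]
bottle cap z150 [ 703.8 -327.8  150. ] tape z48 [794.3 -86.5  48. ] carton z50 [array([818.9, 129.8,  50. ]), array([833.,  22.,  50.]), array([765.5,  12.5,  50. ]), array([748. , 119.3,  50. ])]
```

```bash
cat > mv.py <<'E'
from h import *; from bench import env
from scipy.spatial.transform import Rotation as Ro
np.set_printoptions(precision=3,suppress=True)
def Rt(psi): c,s=np.cos(psi),np.sin(psi); return np.array([[-s,c,0],[c,s,0],[0,0,-1.]])
def rows(tg):
    s=env.get_state(); R,p=s["tool_rot"],s["tool_pos"]
    print("clock",round(s["clock"],2),"at",p.round(1),"yaw",round(np.arctan2(R[1,1],R[0,1]),3),"f",s["wrist_force"].round(1),"q",s["joints"].round(2))
    for q,psi in tg: print((Ro.from_matrix(R.T@Rt(psi)).as_rotvec()).round(3).tolist(),(R.T@(np.array(q)-p)/1000).round(4).tolist())
PV=np.array([477.,239.3]); CY=.058
EX=np.array([np.cos(CY),np.sin(CY)]);EY=np.array([-EX[1],EX[0]])
E
python3 - <<'E'
from mv import *
q=PV-42*EX-43*EY
rows([((*q,150),CY),((*q,110),CY)])
E
```

```text
clock 0.1 at [219.9 584.6 222. ] yaw 1.211 f [-0.2 -0.   0.3] q [ 1.21  0.35  1.63 -0.    1.16 -0.  ]
[-0.001, 0.001, 1.153] [-0.3413, -0.2889, 0.0723]
[-0.001, 0.001, 1.153] [-0.3413, -0.2889, 0.1123]
```

The rows are not in the units I measure in: shifts go in shares of 0.75 m and turns go in shares of pi rad. I convert before sending: -0.3413 m / 0.75 = -0.4551, -0.2889 m / 0.75 = -0.3852, 1.153 rad / 3.1416 = 0.367.

{"fn": "servo_tool", "kwargs": {
  "steps": [
    [[0,0,0.367],[-0.4551,-0.3852,0.0964],1],
    [[0,0,0.367],[-0.4551,-0.3852,0.0964],1],
    [[0,0,0.367],[-0.4551,-0.3852,0.0964],1],
    [[0,0,0.367],[-0.4551,-0.3852,0.0964],1],
    [[0,0,0.367],[-0.4551,-0.3852,0.0964],1],
    [[0,0,0.367],[-0.4551,-0.3852,0.0964],1],
    [[0,0,0.367],[-0.4551,-0.3852,0.0964],1],
    [[0,0,0.367],[-0.4551,-0.3852,0.0964],1]
  ]
}}

```text
clock: 1.1
tool_pos: [438.4, 191.5, 149.6]
tool_rot: [[-0.054, 0.999, -0.001], [0.999, 0.054, -0.001], [-0.001, -0.001, -1.0]]
wrist_force: [-0.2, 0.3, -0.5]
grip_width: 14.0
grasp_force: 0.0
```

```bash
python3 - <<'E'
from mv import *
import pickle
s=env.get_state(); print(s["grip_width"])
q=PV-42*EX-43*EY
tg=[((*q,110),CY)]*2
for t in np.linspace(.1,1.6,6):
    c,sn=np.cos(t),np.sin(t); h=18*c+10*sn
    xy=40*np.array([sn,-c])-(9+h)*np.array([c,sn]); w=PV+xy[0]*EX+xy[1]*EY
    tg.append(((*w,110),CY))
rows(tg)
im=env.get_image("wrist"); pickle.dump((im,env.get_state()),open("w0.pkl","wb"))
cv2.imwrite("pics/w0.png",im["color"][:,:,::-1])
print(proj(im,(*PV,113)), proj(im,(*(PV+63*np.array([.171,-.985])),113)))
E
```

```text
14.0408294147302
clock 1.1 at [438.4 191.5 149.6] yaw 0.054 f [-0.2  0.3 -0.5] q [ 0.41  0.22  2.01 -0.    0.92  0.36]
[-0.001, 0.001, -0.004] [0.0025, -0.0007, 0.0396]
[-0.001, 0.001, -0.004] [0.0025, -0.0007, 0.0396]
[-0.001, 0.001, -0.004] [0.003, 0.0176, 0.0396]
[-0.001, 0.001, -0.004] [-0.0027, 0.0298, 0.0396]
[-0.001, 0.001, -0.004] [-0.0038, 0.0448, 0.0396]
[-0.001, 0.001, -0.004] [0.0013, 0.0603, 0.0395]
[-0.001, 0.001, -0.004] [0.0125, 0.0736, 0.0395]
[-0.001, 0.001, -0.004] [0.0285, 0.0818, 0.0395]
[349.917 163.701] [356.5   261.797]
```

View pics/w0.png

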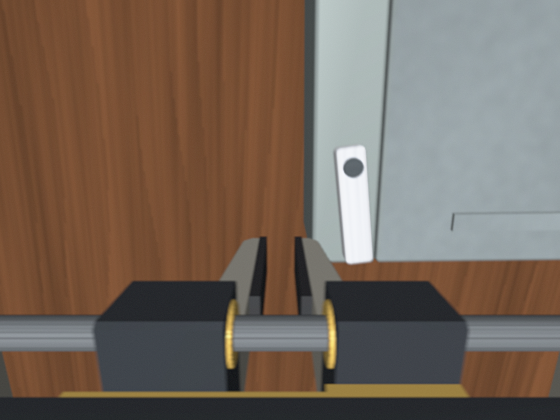

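The wrist view shows the pivot dot at (353,168) and bar end at (358,262), within about 4 px of the prediction. The fingers are left (robot side) of the bar, so I can descend and sweep.

Scaled: 0.0818 m / 0.75 = 0.1091, 0.0736 m / 0.75 = 0.0981.

{"fn": "servo_tool", "kwargs": {
  "steps": [
    [[0,0,0],[0.0033,0,0.0528],1],
    [[0,0,0],[0.0033,0,0.0528],1],
    [[0,0,0],[0.004,0.0235,0.0528],1],
    [[0,0,0],[-0.0036,0.0397,0.0528],1],
    [[0,0,0],[-0.0051,0.0597,0.0528],1],
    [[0,0,0],[0.0017,0.0804,0.0528],1],
    [[0,0,0],[0.0167,0.0981,0.0528],1],
    [[0,0,0],[0.038,0.1091,0.0528],1]
  ]
}}

```text
clock: 2.15
tool_pos: [516.7, 223.9, 110.1]
tool_rot: [[-0.061, 0.998, -0.005], [0.998, 0.061, -0.009], [-0.009, -0.005, -1.0]]
wrist_force: [-7.1, -71.4, 30.8]
grip_width: 0.0
grasp_force: 35.3
```

{"fn": "servo_tool", "kwargs": {
  "steps": [
    [[0,0,0],[0.004,0,0],1],
    [[0,0,0],[0.008,0,0],1],
    [[0,0,0],[0.008,0,0],1]
  ]
}}

```text
clock: 2.52
tool_pos: [516.5, 223.5, 110.4]
tool_rot: [[-0.063, 0.998, -0.004], [0.998, 0.063, -0.019], [-0.018, -0.005, -1.0]]
wrist_force: [2.8, -57.5, 18.1]
grip_width: 0.7
grasp_force: 29.3
```

```bash
python3 - <<'E'
from mv import *
rows([])
im=env.get_image("wrist"); cv2.imwrite("pics/w1.png",im["color"][:,:,::-1])
t=env.get_image("top"); 
b,l=blobs(t,lambda c:c.min(2)>215,(155,225,215,285))
for a,c,r in b: print(a,c,[plane(t,q,113).round(1) for q in cv2.boxPoints(r)])
E
```

```text
clock 2.52 at [516.5 223.5 110.4] yaw 0.063 f [  2.8 -57.5  18.1] q [ 0.42  0.4   1.85 -0.02  0.9   0.36]
542 [160.11 262.94] [array([430.7, 273.6, 113. ]), array([558.1, 277.2, 113. ]), array([557.5, 240. , 113. ]), array([430.2, 237. , 113. ])]
```

View pics/w1.png

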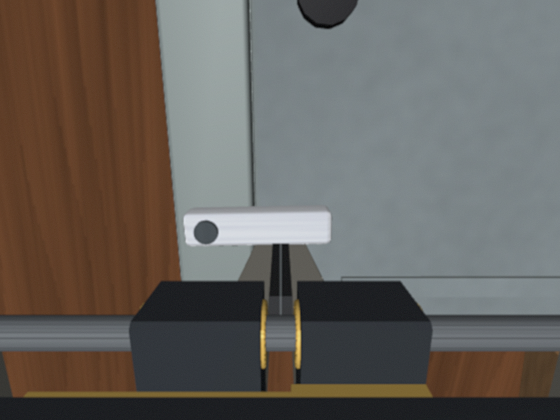

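The bar now lies straight across the lid at its end stop, with the dot at (206,232) and its end at (330,225). I'll back off, rise, and go to a viewpoint of the offcut.

Scaled: -0.09 m / 0.75 = -0.12, -0.06 m / 0.75 = -0.08.

{"fn": "servo_tool", "kwargs": {
  "steps": [
    [[0,0,0],[-0.02,0,0],1],
    [[0,0,0],[-0.04,0,0],1],
    [[0,0,0],[-0.04,0,-0.08],1],
    [[0,0,0],[-0.04,0,-0.12],0]
  ]
}}

```text
clock: 3.12
tool_pos: [520.7, 204.7, 203.4]
tool_rot: [[-0.058, 0.998, 0.003], [0.998, 0.058, 0.002], [0.002, 0.003, -1.0]]
wrist_force: [1.3, 0.6, 0.3]
grip_width: 8.3
grasp_force: 0.0
```

```bash
python3 - <<'E'
from mv import *
rows([((460,-70,200),.118-np.pi/2)])
im=env.get_image("top")
b,l=blobs(im,lambda c:c.min(2)>225,(155,225,215,285))
for a,c,r in b: print(a,c,[plane(im,q,113).round(1) for q in cv2.boxPoints(r)])
E
```

```text
clock 3.12 at [520.7 204.7 203.4] yaw 0.058 f [1.3 0.6 0.3] q [0.37 0.27 1.8  0.   1.07 0.31]
[0.002, -0.004, 1.511] [-0.2707, -0.0766, 0.0027]
844 [165.82 255.68] [array([555.9, 286.5, 113. ]), array([563.1, 256.2, 113. ]), array([430. , 219.8, 113. ]), array([423. , 249.5, 113. ])]
```

Scaled: -0.271 m / 0.75 = -0.3613, -0.0766 m / 0.75 = -0.1021, 1.511 rad / 3.1416 = 0.481.

{"fn": "servo_tool", "kwargs": {
  "steps": [
    [[0,0,0.481],[-0.3613,-0.1021,0],-1],
    [[0,0,0.481],[-0.3613,-0.1021,0],-1],
    [[0,0,0.481],[-0.3613,-0.1021,0],-1],
    [[0,0,0.481],[-0.3613,-0.1021,0],-1],
    [[0,0,0.481],[-0.3613,-0.1021,0],-1],
    [[0,0,0.481],[-0.3613,-0.1021,0],-1],
    [[0,0,0.481],[-0.3613,-0.1021,0],-1],
    [[0,0,0.481],[-0.3613,-0.1021,0],-1]
  ]
}}

```text
clock: 4.18
tool_pos: [459.1, -71.1, 200.6]
tool_rot: [[0.992, 0.122, 0.001], [0.122, -0.992, 0.0], [0.001, -0.0, -1.0]]
wrist_force: [0.1, 0.2, 0.5]
grip_width: 91.0
grasp_force: 0.0
```

Scaled: 0.1 rad / 3.1416 = 0.0318.

{"fn": "servo_tool", "kwargs": {
  "steps": [
    [[0,0,0.0318],[0,0,0],-1],
    [[0,0,0.0318],[0,0,0],-1]
  ]
}}

```text
clock: 4.42
tool_pos: [459.0, -70.9, 200.6]
tool_rot: [[1.0, 0.03, 0.001], [0.03, -1.0, 0.0], [0.001, -0.0, -1.0]]
wrist_force: [-0.0, 0.5, 0.1]
grip_width: 92.2
grasp_force: 0.0
```

```bash
python3 - <<'E'
from mv import *
import pickle
im=env.get_image("wrist"); pickle.dump((im,env.get_state()),open("w2.pkl","wb"))
cv2.imwrite("pics/w2.png",im["color"][:,:,::-1])
t=env.get_image("top"); pickle.dump(t,open("t2.pkl","wb"))
cv2.imwrite("pics/t2.png",cv2.resize(t["color"][200:300,90:230,::-1],(784,560),interpolation=cv2.INTER_CUBIC))
rows([((505.3-0*40,-318,130),.382-np.pi/2)])
print(proj(im,(582.6,-53.6,32)))
E
```

```text
clock 4.53 at [458.7 -71.  200.6] yaw -1.539 f [-0.1  0.9  0.2] q [-0.16  0.13  1.99  0.    1.03  1.38]
[-0.0, -0.0, -0.35] [0.0387, 0.2483, 0.0706]
[265.56   59.405]
```

View pics/w2.png

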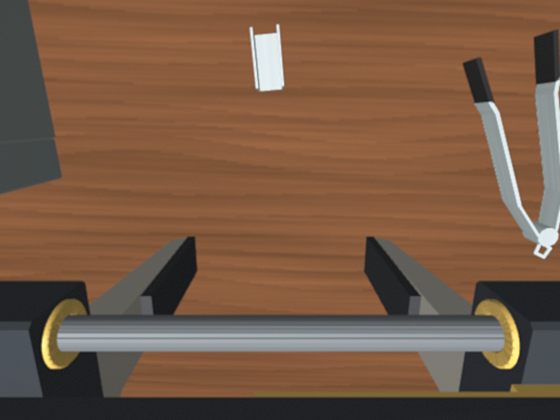

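View pics/t2.png

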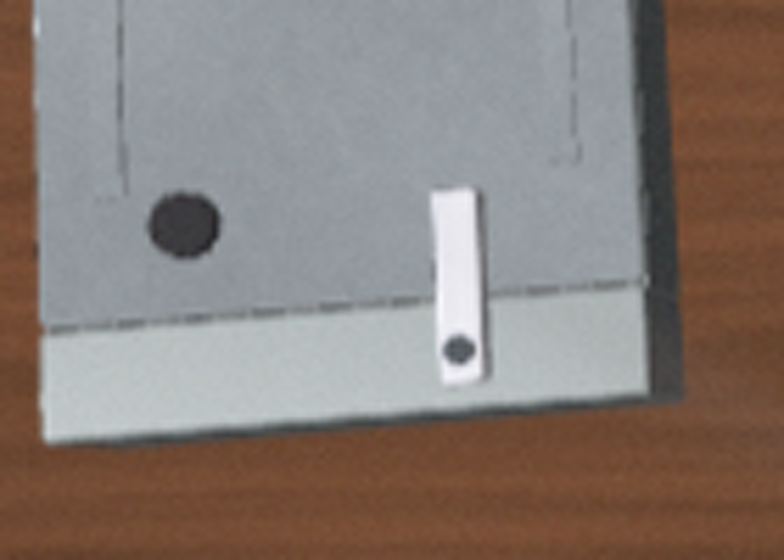

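The bar is square across the lid, so the button is latched. The wrist view shows the offcut rims from (251,27)/(279,25) to (257,91)/(284,88), the tongs' left jaw around (478,80), and the tongs pivot at (547,238).

```bash
python3 - <<'E'
from mv import *
import pickle
im,_=pickle.load(open("w2.pkl","rb")); d=pickle.load(open("im0.pkl","rb"))["top"]
B=lambda x,y:np.array([290+(x-400+.5)/8-.5,200+(y+.5)/8-.5])
P=[]
for w,t in zip(((251,27),(279,25),(284,88),(257,91)),((468,55),(551,43),(577,216),(493,241))):
    p,e=tri(im,w,d,B(*t)); print(p,round(e,1),plane(im,w,32)); P.append(plane(im,w,32))
P=np.array(P); print("c",P.mean(0),"ang",np.arctan2(*((P[:2].mean(0)-P[2:].mean(0))[[1,0]])),"len",np.linalg.norm(P[:2].mean(0)-P[2:].mean(0)),np.linalg.norm(P[0]-P[1]))
print("tongs piv tri",tri(im,(547,238),d,(437.5,287)),"jawL",tri(im,(478,81),d,(391.1,221.5)), plane(im,(547,238),26),plane(im,(478,81),26))
E
```

```text
[609.519 -38.986  26.146] 2.3 [609.071 -40.121  32.   ]
[613.076 -64.044  22.479] 2.3 [611.404 -65.081  32.   ]
[560.883 -70.701  13.508] 2.2 [558.382 -71.217  32.   ]
[555.994 -44.835   9.03 ] 1.7 [555.01  -46.094  32.   ]
c [583.467 -55.628  32.   ] ang 0.11260569354685561 len 53.88261362499366 25.068982622892023
tongs piv tri (array([ 416.72 , -353.858,   27.242]), np.float64(0.21585401240384786)) jawL (array([ 570.576, -256.886,   20.906]), np.float64(0.8970052767021982)) [ 416.388 -354.984   26.   ] [ 570.406 -254.118   26.   ]
```

Scaled: 0.2483 m / 0.75 = 0.3311, 0.0706 m / 0.75 = 0.0941, -0.35 rad / 3.1416 = -0.1114.

{"fn": "servo_tool", "kwargs": {
  "steps": [
    [[0,0,-0.1114],[0.0516,0.3311,0.0941],-1],
    [[0,0,-0.1114],[0.0516,0.3311,0.0941],-1],
    [[0,0,-0.1114],[0.0516,0.3311,0.0941],-1],
    [[0,0,-0.1114],[0.0516,0.3311,0.0941],-1],
    [[0,0,-0.1114],[0.0516,0.3311,0.0941],-1],
    [[0,0,-0.1114],[0.0516,0.3311,0.0941],-1]
  ]
}}

```text
clock: 5.28
tool_pos: [504.0, -318.7, 129.4]
tool_rot: [[0.929, 0.369, -0.001], [0.369, -0.929, 0.001], [-0.0, -0.001, -1.0]]
wrist_force: [0.1, 0.5, -0.2]
grip_width: 92.0
grasp_force: 0.0
```

```bash
python3 - <<'E'
from mv import *
import pickle
im=env.get_image("wrist"); pickle.dump((im,env.get_state()),open("w3.pkl","wb"))
cv2.imwrite("pics/w3.png",im["color"][:,:,::-1]); rows([((505.3,-318,11),.382-np.pi/2)])
E
```

```text
clock 5.33 at [ 503.9 -317.6  129.9] yaw -1.192 f [ 0.7 -0.3  0.3] q [-0.57  0.41  1.78  0.    0.96  0.63]
[-0.001, 0.0, -0.003] [0.0011, 0.001, 0.1189]
```

View pics/w3.png

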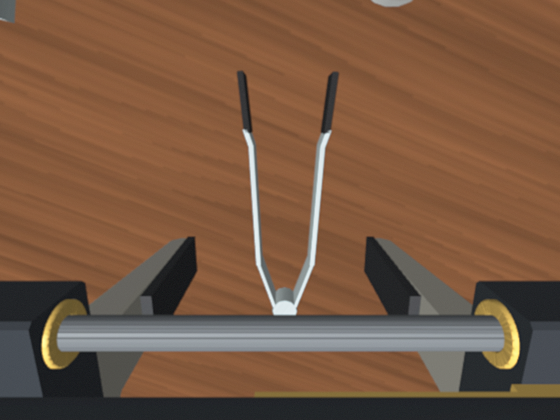

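The tongs sit centred between the fingers: jaws at (243,100) and (331,102), pivot at (285,300). I'll measure the midline from these.

```bash
python3 - <<'E'
from mv import *
import pickle
im,s=pickle.load(open("w3.pkl","rb"))
L=[plane(im,q,26)[:2] for q in((240,73),(247,131),(257,262))]; R=[plane(im,q,26)[:2] for q in((335,73),(326,131),(314,262))]; p=plane(im,(285,309),26)[:2]
M=[(a+b)/2 for a,b in zip(L,R)]
u=(M[0]-M[2]); u/=np.linalg.norm(u); print("mids",M,"w",[np.linalg.norm(a-b) for a,b in zip(L,R)],"piv",p,"ang",np.arctan2(u[1],u[0]),[np.dot(m-p,u) for m in M])
o=M[0]-105*u; a=np.arctan2(u[1],u[0]); print("origin",o, p+95*u)
rows([((*o,50),a-np.pi/2),((*o,11),a-np.pi/2)])
E
```

```text
mids [array([ 602.588, -284.926]), array([ 563.457, -299.83 ]), array([ 461.922, -339.651])] w [np.float64(70.2775827375084), np.float64(60.92678764736934), np.float64(48.630624030674916)] piv [ 419.98  -355.967] ang 0.3710228038760161 [np.float64(195.9399420269327), np.float64(154.06791449525247), np.float64(45.00373925688612)]
origin [ 504.732 -322.996] [ 508.516 -321.523]
clock 5.33 at [ 503.9 -317.6  129.9] yaw -1.192 f [ 0.7 -0.3  0.3] q [-0.57  0.41  1.78  0.    0.96  0.63]
[-0.001, 0.0, 0.008] [-0.0013, 0.0054, 0.0799]
[-0.001, 0.0, 0.008] [-0.0012, 0.0055, 0.1189]
```

Scaled: 0.118 m / 0.75 = 0.1573, 0.003 m / 0.75 = 0.004, 0.004 rad / 3.1416 = 0.0013.

{"fn": "servo_tool", "kwargs": {
  "steps": [
    [[0,0,0.0013],[0,0.004,0.08],-0.9],
    [[0,0,0.0013],[0,0.004,0.1333],-0.8],
    [[0,0,0.0013],[0,0.004,0.1573],-0.6],
    [[0,0,0.0013],[0,0.004,0.1573],-0.4],
    [[0,0,0.0013],[0,0.004,0.1573],-0.2],
    [[0,0,0.0013],[0,0.004,0.1573],0.0],
    [[0,0,0.0013],[0,0.004,0.1573],0.0],
    [[0,0,0.0013],[0,0.004,0.1573],0.0]
  ],
  "squeeze": 30
}}

```text
clock: 6.32
tool_pos: [506.7, -321.9, 13.9]
tool_rot: [[0.931, 0.366, 0.003], [0.366, -0.931, -0.001], [0.002, 0.002, -1.0]]
wrist_force: [-0.5, 1.8, 7.9]
grip_width: 46.4
grasp_force: 11.9
```

Scaled: -0.06 m / 0.75 = -0.08, -0.02 m / 0.75 = -0.0267.

{"fn": "servo_tool", "kwargs": {
  "steps": [
    [[0,0,0],[0,0,-0.0267],0],
    [[0,0,0],[0,0,-0.08],0],
    [[0,0,0],[0,0,-0.08],0]
  ]
}}

```text
clock: 6.7
tool_pos: [507.4, -322.6, 76.1]
tool_rot: [[0.931, 0.366, 0.005], [0.366, -0.931, -0.003], [0.004, 0.005, -1.0]]
wrist_force: [0.3, 0.2, -0.5]
grip_width: 45.7
grasp_force: 9.4
```

```bash
python3 - <<'E'
from mv import *
import pickle
print(env.get_state()["grasp_force"])
im=env.get_image("wrist"); s=env.get_image("side"); pickle.dump((im,s,env.get_state()),open("w4.pkl","wb"))
a=np.zeros((420,780,3),np.uint8); a[:,:420]=im["color"][:,70:490]; a[:360,420:]=cv2.resize(s["color"][120:240,260:380],(360,360),interpolation=cv2.INTER_CUBIC)
cv2.imwrite("pics/w4.png",a[:,:,::-1]); rows([])
E
```

```text
9.44366991519928
clock 6.8 at [ 505.6 -321.4   73.1] yaw -1.196 f [ 0.6 -0.5 -0.4] q [-0.57  0.49  1.81 -0.    0.85  0.63]
```

View pics/w4.png

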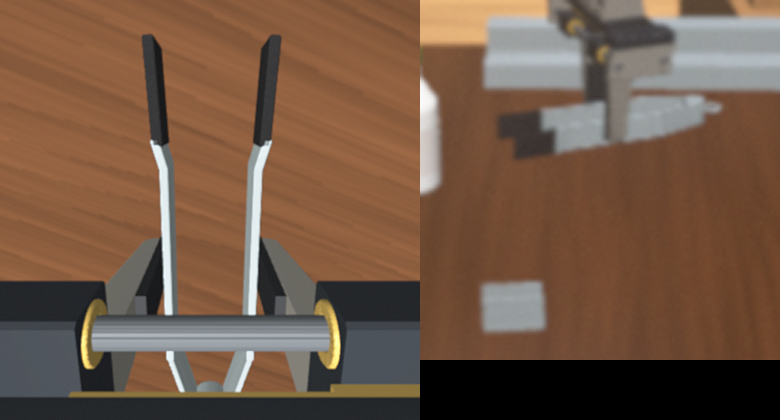

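The tongs hang level between the fingers. Jaw tips are at full-image (217,37) and (345,37), symmetric about the midline, and the offcut is untouched. Next I go above the offcut.

```bash
python3 - <<'E'
from mv import *
import pickle
im,_,s=pickle.load(open("w4.pkl","rb")); R,p=s["tool_rot"],s["tool_pos"]
zt=p[2]-13.9+26
for n,q in dict(Ltip=(213,35),Rtip=(349,36),Lrear=(224,143),Rrear=(336,143)).items():
    w=plane(im,q,zt); print(n,(R.T@(w-p)).round(1))
a=.115; u=np.array([np.cos(a),np.sin(a)]); o=np.array([583.,-54.8])-83*u
rows([((*o,100),a-np.pi/2)])
E
```

```text
Ltip [106.  -26.3 -12. ]
Rtip [105.6  30.3 -12. ]
Lrear [ 61.8 -23.6 -12.1]
Rrear [ 61.7  26.6 -12. ]
clock 6.8 at [ 505.6 -321.4   73.1] yaw -1.196 f [ 0.6 -0.5 -0.4] q [-0.57  0.49  1.81 -0.    0.85  0.63]
[0.001, -0.001, 0.26] [0.0895, -0.241, -0.0271]
```

Scaled: -0.241 m / 0.75 = -0.3213, 0.0895 m / 0.75 = 0.1193, 0.26 rad / 3.1416 = 0.0828.

{"fn": "servo_tool", "kwargs": {
  "steps": [
    [[0,0,0.0159],[0.024,-0.0533,-0.036],0],
    [[0,0,0.0318],[0.048,-0.12,-0.036],0],
    [[0,0,0.0477],[0.072,-0.1867,-0.036],0],
    [[0,0,0.0637],[0.096,-0.2533,-0.036],0],
    [[0,0,0.0828],[0.1133,-0.3067,-0.036],0],
    [[0,0,0.0828],[0.1193,-0.3213,-0.036],0],
    [[0,0,0.0828],[0.1193,-0.3213,-0.036],0]
  ]
}}

```text
clock: 7.68
tool_pos: [500.2, -64.0, 98.7]
tool_rot: [[0.993, 0.117, -0.001], [0.117, -0.993, -0.0], [-0.001, 0.0, -1.0]]
wrist_force: [-0.7, 0.3, -0.8]
grip_width: 46.1
grasp_force: 9.4
```

```bash
python3 - <<'E'
from mv import *
import pickle
im=env.get_image("wrist"); s=env.get_state(); pickle.dump((im,s),open("w5.pkl","wb"))
cv2.imwrite("pics/w5.png",cv2.resize(im["color"][0:200,180:400,::-1],(660,600),interpolation=cv2.INTER_CUBIC)); rows([]); print(s["grip_width"],s["grasp_force"])
E
```

```text
clock 7.72 at [500.4 -64.7  98.8] yaw -1.455 f [ 0.4  0.1 -1.2] q [-0.13  0.33  1.99 -0.    0.82  1.32]
45.93011044415533 9.443551898002625
```

View pics/w5.png

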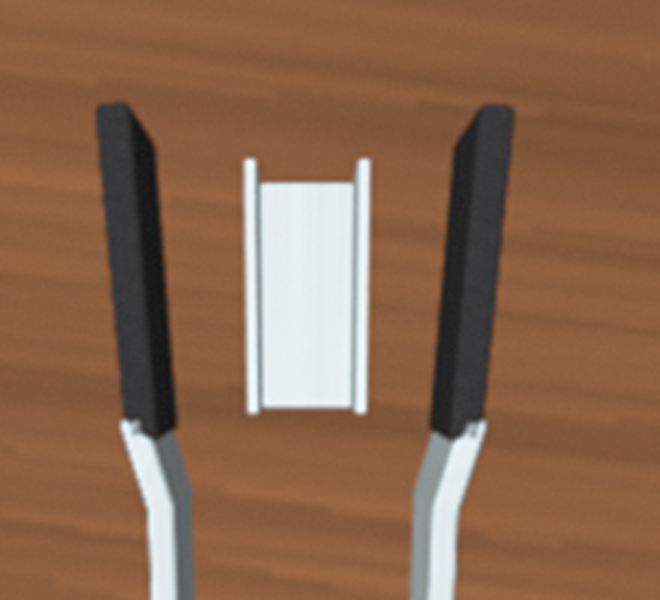

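The offcut's rims span (244–371, 158–413) in the crop, parallel to and midway between the jaws, which span 97–514. I compute the remaining fore-aft offset.

```bash
python3 - <<'E'
from mv import *
import pickle
im,s=pickle.load(open("w5.pkl","rb")); R,p=s["tool_rot"],s["tool_pos"]
f=lambda x,y:(180+(x+.5)/3-.5,(y+.5)/3-.5)
P=np.array([R.T@(plane(im,f(*q),32)-p) for q in((244,158),(371,158),(368,413),(246,413))]); print(P,P.mean(0))
zt=p[2]-13.9+26
J=np.array([R.T@(plane(im,f(*q),zt)-p) for q in((97,104),(514,106),(485,425),(122,423))]); print(J,J.mean(0))
rows([((*p[:2],16),s and -1.455)])
E
```

```text
[[111.431 -13.12   66.713]
 [111.422  13.459  66.719]
 [ 59.101  13.688  66.745]
 [ 59.109 -13.446  66.74 ]] [85.266  0.145 66.729]
[[104.008 -28.701 -12.159]
 [103.744  27.699 -12.147]
 [ 61.313  25.716 -12.126]
 [ 61.614 -27.241 -12.137]] [ 82.67   -0.632 -12.142]
clock 7.72 at [500.4 -64.7  98.8] yaw -1.455 f [ 0.4  0.1 -1.2] q [-0.13  0.33  1.99 -0.    0.82  1.32]
[0.0, 0.001, 0.0] [0.0, -0.0, 0.0828]
```

Scaled: 0.082 m / 0.75 = 0.1093, 0.075 m / 0.75 = 0.1.

{"fn": "servo_tool", "kwargs": {
  "steps": [
    [[0,0,0],[0.0027,0.0007,0.04],0],
    [[0,0,0],[0.0027,0.0007,0.08],0],
    [[0,0,0],[0.0027,0.0007,0.1],0],
    [[0,0,0],[0.0027,0.0007,0.1093],0],
    [[0,0,0],[0.0027,0.0007,0.1093],0],
    [[0,0,0],[0.0027,0.0007,0.1093],0]
  ]
}}

```text
clock: 8.48
tool_pos: [503.1, -64.6, 17.8]
tool_rot: [[0.993, 0.114, 0.001], [0.114, -0.993, -0.0], [0.001, 0.0, -1.0]]
wrist_force: [0.6, 0.0, -1.0]
grip_width: 45.8
grasp_force: 9.4
```

{"fn": "servo_tool", "kwargs": {
  "steps": [
    [[0,0,0],[0,0,0],0.06],
    [[0,0,0],[0,0,0],0.12],
    [[0,0,0],[0,0,0],0.18],
    [[0,0,0],[0,0,0],0.24],
    [[0,0,0],[0,0,0],0.3],
    [[0,0,0],[0,0,0],0.4],
    [[0,0,0],[0,0,0],0.5],
    [[0,0,0],[0,0,0],0.5]
  ],
  "squeeze": 40
}}

```text
clock: 9.48
tool_pos: [502.5, -64.4, 17.1]
tool_rot: [[0.993, 0.115, 0.0], [0.115, -0.993, -0.0], [0.0, 0.0, -1.0]]
wrist_force: [0.4, -0.7, 0.1]
grip_width: 35.7
grasp_force: 40.0
```

Clamped: the opening is 35.7 mm, matching jaws on 26 mm. Lifting straight up by 180 mm.

Scaled: -0.18 m / 0.75 = -0.24, -0.175 m / 0.75 = -0.2333.

{"fn": "servo_tool", "kwargs": {
  "steps": [
    [[0,0,0],[0,0,-0.0133],0.5],
    [[0,0,0],[0,0,-0.04],0.5],
    [[0,0,0],[0,0,-0.08],0.5],
    [[0,0,0],[0,0,-0.12],0.5],
    [[0,0,0],[0,0,-0.16],0.5],
    [[0,0,0],[0,0,-0.2],0.5],
    [[0,0,0],[0,0,-0.2333],0.5],
    [[0,0,0],[0,0,-0.24],0.5]
  ]
}}

```text
clock: 10.48
tool_pos: [503.3, -64.5, 199.0]
tool_rot: [[0.993, 0.115, 0.003], [0.115, -0.993, -0.0], [0.003, 0.001, -1.0]]
wrist_force: [0.0, -0.6, -2.0]
grip_width: 35.9
grasp_force: 39.9
```

{"fn": "servo_tool", "kwargs": {
  "steps": [
    [[0,0,0],[0,0,0],0.5],
    [[0,0,0],[0,0,0],0.5],
    [[0,0,0],[0,0,0],0.5],
    [[0,0,0],[0,0,0],0.5]
  ]
}}

```text
clock: 10.98
tool_pos: [502.2, -64.4, 196.5]
tool_rot: [[0.993, 0.115, -0.001], [0.115, -0.993, 0.0], [-0.001, -0.0, -1.0]]
wrist_force: [-0.3, -1.1, -2.3]
grip_width: 35.8
grasp_force: 39.9
```

```bash
python3 - <<'E'
from mv import *
im=env.get_image("side"); w=env.get_image("wrist"); t=env.get_image("top"); s=env.get_state(); print(s["grip_width"],s["grasp_force"],s["tool_pos"])
a=np.zeros((600,800,3),np.uint8); a[:300,:400]=cv2.resize(im["color"],(400,300)); a[300:,:400]=cv2.resize(w["color"],(400,300)); a[:300,400:]=cv2.resize(t["color"],(400,300))
c=cv2.resize(im["color"][100:250,220:420],(400,300),interpolation=cv2.INTER_CUBIC); a[300:,400:]=c
cv2.imwrite("pics/f.png",a[:,:,::-1])
E
```

```text
35.28265508563921 39.945661425590515 [502.39  -64.43  196.864]
```

View pics/f.png

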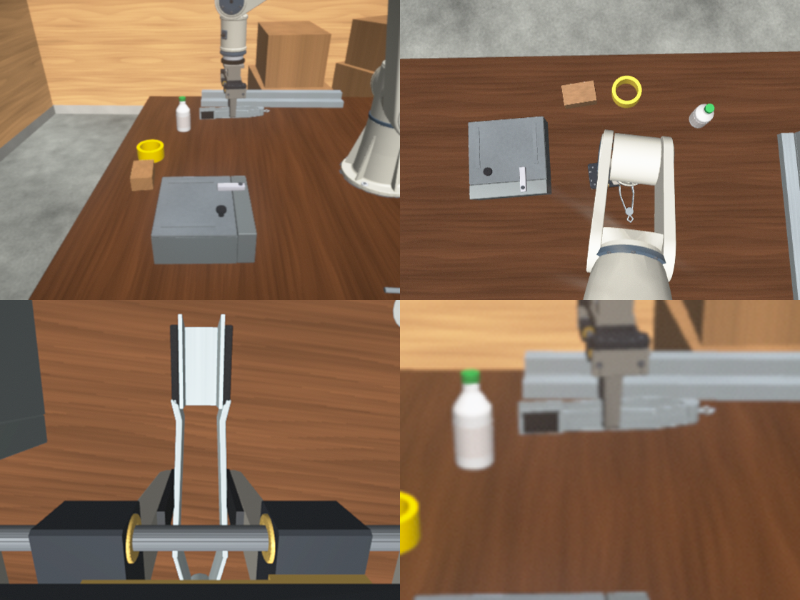

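The montage shows the offcut clamped squarely between the jaws about 18 cm up. The bar is across the shut lid and the bystanders are in place, so I'm handing in.

```bash
python3 -c "
from bench import env
print(env.sign_off())"
```

```text
the job is handed in; nothing more can be done
None
```

The job is handed in at about 11 s on the robot clock: the turnbutton is at its stop across the shut lid, and the offcut is held still in the tongs about 18 cm up, with the bottle, tape and carton where they stood; the sign-off returned no verdict.

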